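# Register a glaze sample board on its pins and take the picture

## Robot

A 7-joint arm with a two-finger parallel gripper is mounted at the origin on the work surface. World frame = base frame: x ahead of the robot, y to its left, z up, the work surface at z = 0. Lengths are in m, angles in rad, forces in N, time in s.
With the tool pointing down it reaches from about 0.4 to 0.9 m from the base axis. Payload 5.6 kg.
Tool frame: the origin (TCP) lies midway between the tips of the shut fingers; the grasp point (between the pads) lies 19 mm behind it; z points along the fingers, y is the line along which they close (so a half turn about z gives the same grasp; the last joint's range is limited). The gripper opens to 92 mm and grips with 3 to 60 N. Pads are 20 mm wide; open, the fingers measure 128 mm over their backs; the gripper's body (75 mm by 189 mm) begins 69 mm behind the grasp point.
Start: joints at [-1.355, 0.468, -0.012, 1.603, 0.006, 1.071, -0.056], TCP at [0.166, 0.628, 0.215] pointing down, gripper open.
Joint ranges: [-2.53, 2.53], [-0.31, 2.02], [-1.57, 1.55], [0.28, 2.44], [-1.29, 4.43], [0.15, 1.84], [-2.92, 2.92]. Speed limits (rad/s): [2.57, 2.57, 3.14, 3.14, 3.14, 3.14, 3.14].

## Interface

Orientations are given as a unit quaternion [w, x, y, z].
In Python, from cell import r, imaging gives the robot as it stands.
- The arm moves only by the tool apply_moves, never from a script. Its argument "motion" is a list of rows, each a list of 7 numbers: the gripper's target within -1 to 1 (shut at 1, half-way at 0, fully open at -1), then the shift along the tool's x, y, z in mm, then the turn, a rotation vector about the tool's x, y, z in degrees. A call has 1 to 8 rows; each row is the pose to reach, as a shift and turn from the pose commanded when the call began, along the tool's axes at that moment; what a row does not reach only later rows make up. A row lasts 1/8 s, in which the tool goes at most 62.5 mm and 10.7 degrees, less where a joint would pass 70% of its speed; a pose out of reach is approached as far as the arm can. A call with a gripper value outside its range is refused whole. The fingers move at their own pace and stop on an object; the grip force is fixed at half the most. Time passes only in rows, so rows that repeat a pose let the fingers close. It gives the time, the measured TCP pose, the force, the opening and the grip force at its end, in the units of the state.
- r.get_state(): the state, without advancing time (a new reading comes with each control period).
- imaging.snapshot(name): name is "scene" or "side" or "wrist"; returns a dict with "frame" (420x560x3 uint8, red, green, blue), "camera_matrix" (3x3 intrinsics, pixels), "camera_from_world" (4x4, takes a point from world to camera coordinates). Camera axes: x right, y down, z forward; pixel columns grow to the right and rows downward; lengths in m; the calibration is good to about 2 mm. A picture is of the moment at which its call begins. There is no depth.
- r.sign_off(): hands the job in; it is judged then, once.
The state is a dict: "clock": time; "q": joint angles; "joint_velocities": joint speeds; "tau": joint torques, N m; "tool_pos": TCP position; "tool_rot": TCP orientation; "wrist_force": force on the tool from outside, world axes, zero at the start; "torque": the same for the moment, N m; "width": finger opening in m; "grasp_force": force on a finger pad.
Only numpy, scipy, OpenCV 4.12 (cv2) and the standard library are available. Lean on these libraries where they do the work, as an engineer would, in place of code of your own. Each camera call takes 0.05 s, during which the arm holds its last target. There are 200 camera calls.

## Task

Lift the glaze sample board by its handle and lower it gently and level onto the copy stand so that both pins enter its two holes and it lies flush on the pin carriage, then let go. The carriage was left somewhere along its short track, so find the pins by feel or by eye. When the board is home, half-press the shutter key to its first click and hold it there for about a second to focus, then press it fully to shoot, and release it; leave the mug and the vase where they are.

Things in the scene. Friction and masses are not known exactly. Their poses are not given: they have to be found in the camera images.
- board: loose aluminium board, 110 (x) by 200 (y) by 10 mm, 0.4 to 0.75 kg, glaze tiles (5 mm) on top. Two through holes, 12.5 mm diameter, at x = 0, y = +-85 mm. Black bridge handle along y over the middle: bar 14 mm wide (x), 100 mm long, from 41 to 63 mm above the underside, posts at y = +-42 mm. Origin: centre of underside, z up. Fits either way round (half a turn).
- stand: fixed grey copy-stand foot, 150 (x) by 235 (y) mm, 25 mm high; origin at the centre of its underside, z up. It carries a sliding aluminium carriage (90 by 205 mm, flat top 34 mm above the origin) with two pins. Seated, the board's origin is 34 mm above this origin and its y axis parallel to the stand's y.
- track_mid (a point): fixed mid-point of the carriage's track, at the height of the carriage top. The carriage slides along the stand's x only, starts anywhere up to 12 mm either way (not measured) and is held by about 4 N friction. Its steel pins, 10 mm diameter, 20 mm tall (tips 54 mm over the stand's origin), 1.5 mm tip chamfer, stand at stand y = +-85 mm and x = the carriage position.
- release: fixed black shutter-release box, 60 (x) by 80 (y) by 26 mm, with a round grey key (26 mm diameter) in the middle of its top; origin at the centre of the underside, z up.
- key_top (a point): centre of the top face of the shutter key, 43 mm above the bench when unpressed; the key is pressed straight down.
- key_half (a joint): first stage of the shutter key in m: 0 free, 0.004 at the first click. It starts to move at 1.2 N and bottoms at about 2.8 N; springs back.
- key_full (a joint): second stage of the key in m: 0 until the push exceeds about 8 N, 0.004 when fully pressed at about 12 N (the key is then 8 mm down in all); springs back. Between 3 and 8 N the key rests at the first click.
- mug: white mug, 80 mm across, 90 mm tall, a bystander; origin at the centre of its underside.
- vase: small terracotta vase, 84 mm across, 105 mm tall, a bystander; origin at the centre of its underside.
Mind the look-alikes: they are no part of the job. What is meant by the release is not purple, turquoise or white, and is the larger of those in its own colour.

How it is judged:
On the way, in this order (a step that is already met when the one before it is completed fails the run):
1. the board lies flush on the carriage with both pins in its holes, and the robot has let go of it (x of board in the frame of stand between -0.015 and 0.015 m and y of board in the frame of stand between -0.004 and 0.004 m and z of board in the frame of stand between 0.0315 and 0.0365 m and angle between board's own z axis and vertical below 0.03 rad and angle between the y axis of board and the y axis of stand, either way round below 0.06 rad and contact force between the fingers and board below 0.1 N), for 0.2 s.
2. the shutter key is held at its first click (value of joint key_half above 0.003 m and value of joint key_full below 0.0015 m), for 0.4 s.
3. the shutter key is pressed fully (value of joint key_full above 0.003 m), for 0.05 s.
At the end, for the whole second after the job is handed in: Board at rest flush on the carriage, both pins in its holes: underside 34 +-2.5 mm above the stand's origin, centre within 15 mm of the stand's along its x and 4 mm along its y, level within 0.03 rad, long axes parallel within 0.06 rad. Shutter key released (both stages under 1.5 mm) (x of board in the frame of stand between -0.015 and 0.015 m and y of board in the frame of stand between -0.004 and 0.004 m and z of board in the frame of stand between 0.0315 and 0.0365 m and angle between board's own z axis and vertical below 0.03 rad and angle between the y axis of board and the y axis of stand, either way round below 0.06 rad and linear speed of board below 0.02 m/s and value of joint each of key_half, key_full below 0.0015 m); the robot touches nothing.
It fails at once if the board is dropped or forced onto the stand (more than 45 N between them) (contact force between board and stand above 45 N).
It fails at once if the board falls onto the stand (over 0.35 m/s when its underside is within 50 mm of the carriage) (horizontal distance between board and stand below 0.03 m and z of board in the frame of stand below 0.084 m and linear speed of board above 0.35 m/s).
It fails at once if the board is tipped more than about 15 degrees (angle between board's own z axis and vertical above 0.27 rad).
It fails at once if the shutter is fired before the board is down on the stand (value of joint key_full above 0.003 m and not (x of board in the frame of stand between -0.015 and 0.015 m and y of board in the frame of stand between -0.004 and 0.004 m and z of board in the frame of stand between 0.0315 and 0.0365 m and angle between board's own z axis and vertical below 0.03 rad and angle between the y axis of board and the y axis of stand, either way round below 0.06 rad)).
It fails at once if the mug or the vase is moved more than 20 mm (distance of any of mug, vase from where it was at the start of the episode above 0.02 m).
It also fails if it takes over 72 s, if anything falls off the work surface, if the arm or the gripper's body presses on something with over 40 N, if the wrist force passes 120 N, or if a joint passes its speed limit or range.

## Working session

There is one attempt and no reset: what is moved stays moved. The work goes in short steps, Python scripts to look and compute and a tool call to move; the robot and the scene stay as the last step left them, time stands still between calls to the robot, and variables do not carry over. Pictures are saved under pics/ and viewed, at most 10 in all, crops included, and the job is handed in when it is done.

Besides the shell and the picture viewer there is one more tool, called after "Request:" by a JSON object that holds its "fn" and its "kwargs", one argument or row to a line. apply_moves: Moves the arm, as the interface text tells. Its arguments: {"type":"object","properties":{"motion":{"type":"array"}},"required":["motion"]}

```bash
mkdir -p pics; cat > h.py <<'E'
import numpy as np, cv2
from cell import r, imaging
from scipy.spatial.transform import Rotation as R
def snap(n,f=None):
    s=imaging.snapshot(n)
    if f: cv2.imwrite('pics/'+f,s['frame'][:,:,::-1])
    return s
def ray(s,u,v):
    T=s['camera_from_world'];Rt=T[:3,:3].T
    c=-Rt@T[:3,3]; d=Rt@np.linalg.inv(s['camera_matrix'])@[u,v,1]
    return c,d
def onplane(s,u,v,z):
    c,d=ray(s,u,v); return c+d*(z-c[2])/d[2]
def proj(s,p):
    q=s['camera_from_world']@np.r_[p,1]; k=s['camera_matrix']@q[:3]; return k[:2]/k[2]
def rot(st=None):
    q=(st or r.get_state())['tool_rot']; return R.from_quat([q[1],q[2],q[3],q[0]])
def totool(p,st=None):
    st=st or r.get_state()
    return rot(st).inv().apply(np.array(p)-st['tool_pos'])*1000
E
python3 - <<'E'
from h import *
a=[snap('scene')['frame'],snap('side')['frame']]
import pickle
ss={n:imaging.snapshot(n) for n in('scene','side','wrist')}
pickle.dump(ss,open('s0.pkl','wb'))
for n in('scene','side'): cv2.imwrite(f'pics/{n}0.png',cv2.resize(ss[n]['frame'][:,:,::-1],(800,600)))
for n in ss: print(n,ray(ss[n],280,210))
print(r.get_state())
E
```

```text
scene (array([ 1.2276668 , -0.5143399 ,  0.60048998]), array([-0.60028286,  0.56356916, -0.56760766]))
side (array([0.24569112, 0.39694508, 0.53433211]), array([ 0.55186654, -0.53802004, -0.63721194]))
wrist (array([0.09702926, 0.64677775, 0.3844988 ]), array([ 0.24712851, -0.05851003, -0.9672359 ]))
{'clock': 0.25, 'q': array([-1.3549949 ,  0.46795005, -0.0115633 ,  1.60313625,  0.00602563,
        1.07135604, -0.05628711]), 'joint_velocities': array([ 0.00037137, -0.00296938,  0.00169523, -0.00250976,  0.00140231,
       -0.00028582,  0.00104784]), 'tau': array([-5.56493671e-05, -5.20083046e+01, -1.25553872e-02, -2.43610829e+01,
       -5.66002191e-02,  1.53802510e-02,  1.54843628e-04]), 'tool_pos': array([0.16636638, 0.62807905, 0.2141193 ]), 'tool_rot': array([ 5.91723558e-06,  1.29077883e-01,  9.91634375e-01, -4.09196195e-04]), 'wrist_force': array([-0.92730307, -0.08355284,  0.15515111]), 'torque': array([ 0.0093471 , -0.00757784,  0.03085299]), 'grasp_force': 0.0, 'width': 0.09202348219001034}
```

View pics/scene0.png

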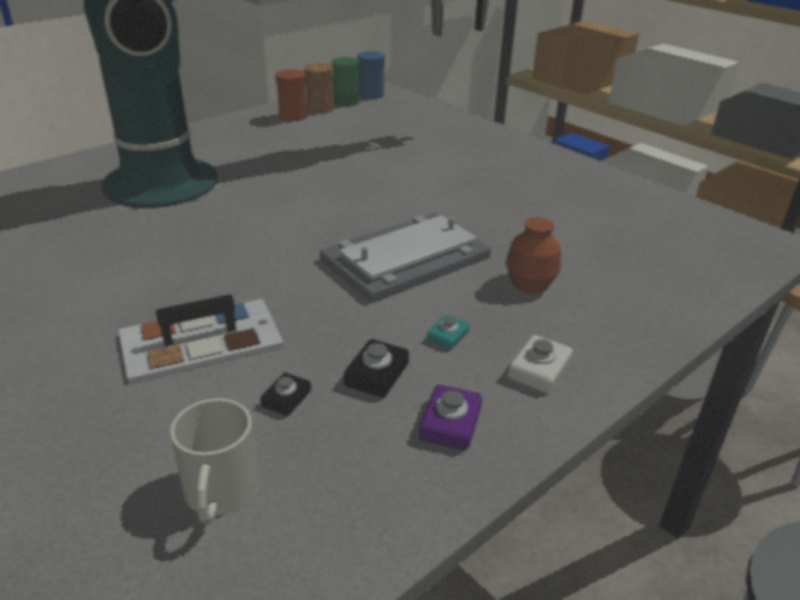

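View pics/side0.png

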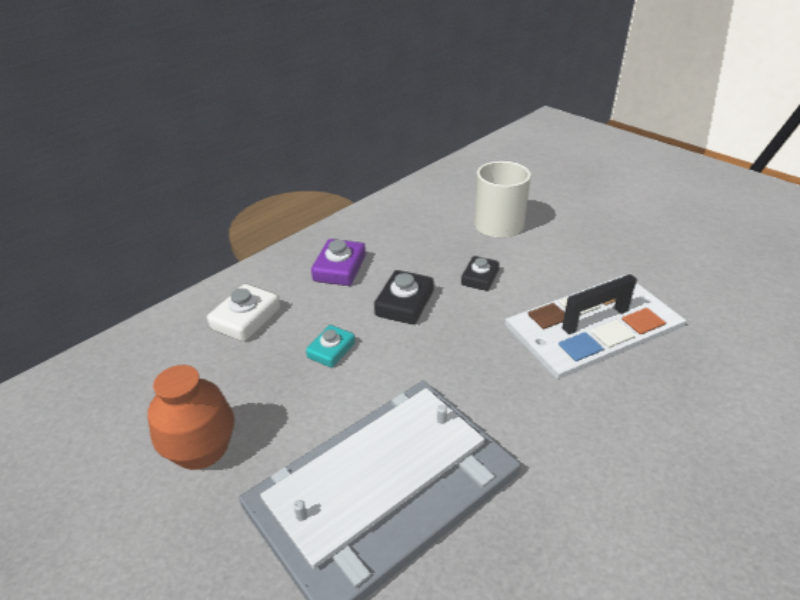

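Release candidates in the scene view (800 px): large black (376,367), small black (286,393), purple (451,415), turquoise (448,331) and white (541,363). I choose the large black one. In the side view it is at (404,295), with the pins at (300,503) and (441,407) and the handle around (600,297). Next I'll measure these and check a close crop.

```bash
cat > m.py <<'E'
from h import *
import pickle
ss=pickle.load(open('s0.pkl','rb')); k=0.7
def both(name,a,b,z):
    A=onplane(ss['scene'],a[0]*k,a[1]*k,z); B=onplane(ss['side'],b[0]*k,b[1]*k,z)
    c1,d1=ray(ss['scene'],a[0]*k,a[1]*k);c2,d2=ray(ss['side'],b[0]*k,b[1]*k)
    t=np.linalg.lstsq(np.c_[d1,-d2],c2-c1,rcond=None)[0]
    print(name,A[:2].round(4),B[:2].round(4),'tri',((c1+d1*t[0]+c2+d2*t[1])/2).round(4))
both('pinA',(364,249),(441,407),.054)
both('pinB',(450,221),(300,501),.054)
both('key',(377,349),(405,278),.043)
both('keySmall',(286,382),(482,262),.03)
# handle: end with +scene-right
both('hEndR',(233,297),(567,311),.063)
both('hEndL',(158,313),(635,279),.063)
both('hole',(263,322),(540,342),.010)
both('mug',(212,425),(503,175),.09)
both('vase',(538,227),(178,380),.105)
for n,c in (('standN',(425,383)),('standW',(243,500)),('standE',(523,466))):print(n,onplane(ss['side'],c[0]*k,c[1]*k,.025).round(4))
for n,c in (('bR',(563,370)),('bRR',(685,322)),('bL',(506,323))):print(n,onplane(ss['side'],c[0]*k,c[1]*k,.01).round(4))
E
python3 m.py
python3 - <<'E'
from h import *
import pickle
ss=pickle.load(open('s0.pkl','rb'));f=ss['side']['frame'][:,:,::-1]
a=cv2.resize(f[160:260,240:490],(800,320),interpolation=3);b=cv2.resize(f[260:420,160:380],(385,280),interpolation=3)
g=ss['scene']['frame'][:,:,::-1];c=cv2.resize(g[140:300,190:430],(415,280),interpolation=3)
cv2.imwrite('pics/crop1.png',np.vstack([a,np.hstack([b,c])]))
E
```

```text
pinA [0.5148 0.0776] [0.512  0.0838] tri [0.5125 0.0811 0.0515]
pinB [0.5356 0.2407] [0.5305 0.2498] tri [0.5315 0.2475 0.0502]
key [ 0.6995 -0.0554] [ 0.6982 -0.0545] tri [ 0.6989 -0.055   0.0424]
keySmall [ 0.6645 -0.1696] [ 0.6576 -0.1652] tri [ 0.6606 -0.1681  0.0267]
hEndR [ 0.5112 -0.1454] [ 0.4972 -0.1201] tri [ 0.5013 -0.1363  0.0521]
hEndL [ 0.4811 -0.2373] [ 0.4698 -0.2292] tri [ 0.4726 -0.2349  0.0578]
hole [ 0.5203 -0.1097] [ 0.5172 -0.1058] tri [ 0.5181 -0.1081  0.0079]
mug [ 0.7295 -0.2991] [ 0.7239 -0.2912] tri [ 0.7272 -0.2973  0.0867]
vase [0.6947 0.2556] [0.6882 0.265 ] tri [0.6908 0.2631 0.1012]
standN [0.5642 0.0513 0.025 ]
standW [0.5873 0.2774 0.025 ]
standE [0.4202 0.0657 0.025 ]
bR [ 0.4704 -0.0847  0.01  ]
bRR [ 0.4055 -0.2614  0.01  ]
bL [ 0.5688 -0.1054  0.01  ]
```

View pics/crop1.png

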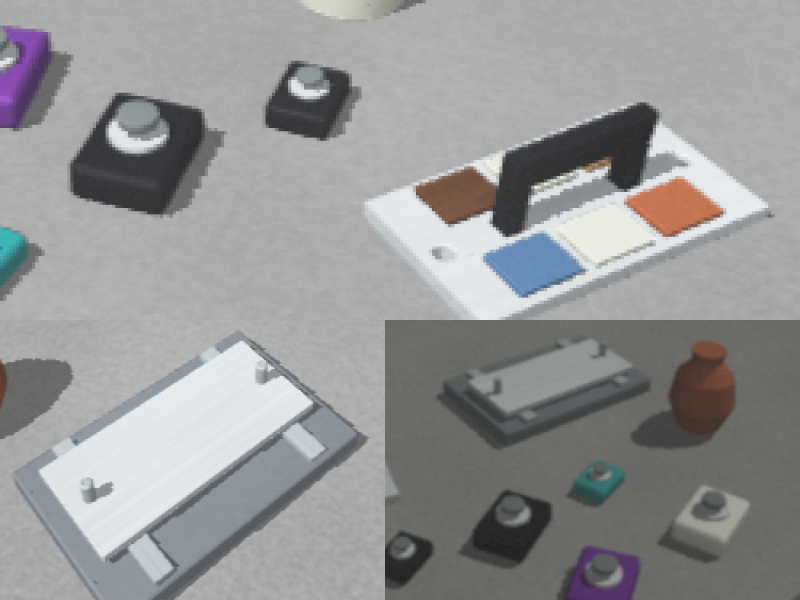

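The crop confirms it: the large black box has a grey key at crop (138,115), and the small black box at (308,95) is the decoy. The key is at about (0.699,-0.055), the board at about (0.49,-0.187) with 16° yaw, and the pins' midpoint at about (0.52,0.164) with 6.4° yaw. I'll stop over the stand first for a closer look.

Request:
{"fn": "apply_moves", "kwargs": {
  "motion": [
    [-1, -50, -38, -8, 0, 0, 10],
    [-1, -100, -76, -16, 0, 0, 20],
    [-1, -150, -113, -24, 0, 0, 30],
    [-1, -200, -150, -32, 0, 0, 40],
    [-1, -250, -188, -40, 0, 0, 50],
    [-1, -300, -226, -48, 0, 0, 60],
    [-1, -350, -264, -56, 0, 0, 70],
    [-1, -400, -300, -64, 0, 0, 80]
  ]
}}

```text
clock: 1.25
tool_pos: [0.4746, 0.2374, 0.2786]
tool_rot: [-0.0, 0.738, 0.675, 0.0]
wrist_force: [0.3, 1.0, -0.5]
width: 0.0919
grasp_force: 0.0
```

```bash
python3 - <<'E'
from h import *
s=r.get_state();print(s['tool_pos'],rot(s).as_matrix().round(3),s['q'].round(2),totool([.51,.18,.28],s))
E
```

```text
[0.47456785 0.23744046 0.27863163] [[ 0.09   0.996  0.   ]
 [ 0.996 -0.09   0.001]
 [ 0.001  0.    -1.   ]] [-0.91  0.2   0.44  1.85 -0.1   1.11 -0.52] [-54.03008607  40.44135864  -1.40082101]
```

Request:
{"fn": "apply_moves", "kwargs": {
  "motion": [
    [-1, -54, 40, 0, 0, 0, 1],
    [-1, -54, 40, 0, 0, 0, 1],
    [-1, -54, 40, 0, 0, 0, 1]
  ]
}}

```text
clock: 1.62
tool_pos: [0.5087, 0.1822, 0.2779]
tool_rot: [-0.0, 0.742, 0.67, -0.0]
wrist_force: [0.3, 0.7, 0.4]
width: 0.0918
grasp_force: 0.0
```

```bash
python3 - <<'E'
from h import *
import pickle
s=snap('wrist','wr1.png');pickle.dump(s,open('w1.pkl','wb'))
print(proj(s,[.5125,.0811,.054]),proj(s,[.5315,.2475,.054]),s['camera_matrix'][0,0],r.get_state()['tool_pos'])
E
```

```text
[289.38379795 264.31053312] [292.36462537 124.78406517] 343.7740747182683 [0.50825317 0.18324431 0.27781916]
```

View pics/wr1.png

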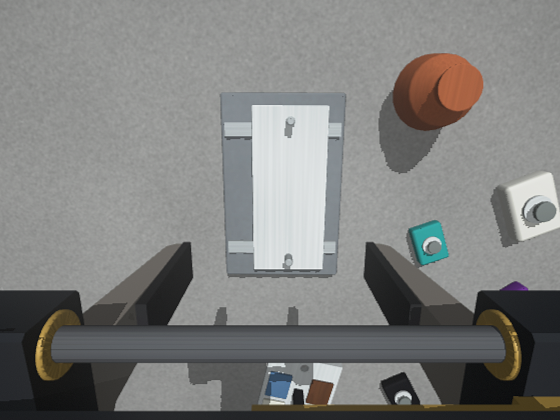

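The wrist view shows the stand squarely, with pins near (290,122) and (288,258), the vase at top right, and the board at the bottom edge. I'll zoom in on the pins.

```bash
python3 - <<'E'
from h import *
import pickle
s=pickle.load(open('w1.pkl','rb'));f=s['frame'][:,:,::-1]
a=f[110:145,265:315];b=f[240:275,265:315]
cv2.imwrite('pics/pins.png',np.hstack([cv2.resize(x,(400,280),interpolation=cv2.INTER_NEAREST) for x in(a,b)]))
g=cv2.cvtColor(f,cv2.COLOR_BGR2GRAY)
m=((g>195)&(f.max(2)-f.min(2)<25)).astype(np.uint8);m[300:]=0;m[:,:200]=0;m[:,350:]=0
c=max(cv2.findContours(m,0,1)[0],key=cv2.contourArea);rc=cv2.minAreaRect(c)
print(rc);p=np.array([onplane(s,*q,.034)[:2] for q in cv2.boxPoints(rc)]);print(p,np.linalg.norm(np.diff(p,axis=0),axis=1),p.mean(0))
st=[onplane(s,*q,.025)[:2] for q in((221,93),(346,94),(337,275),(227,275))];print(st,np.mean(st,0))
# camera nadir
print(ray(s,280,210))
E
```

```text
((295.5, 186.5), (163.0, 87.0), 90.0)
[[0.4879809  0.27397417]
 [0.5877718  0.26371699]
 [0.57614444 0.06059713]
 [0.46332246 0.07212335]] [0.10031666 0.20345238 0.11340922] [0.5288049  0.16760291]
[array([0.45295018, 0.29143062]), array([0.59816096, 0.27538442]), array([0.574196  , 0.04653717]), array([0.42761186, 0.06150816])] [0.51322975 0.16871509]
(array([0.51648999, 0.25398173, 0.44841307]), array([-0.02097221, -0.25173455, -0.96759036]))
```

View pics/pins.png

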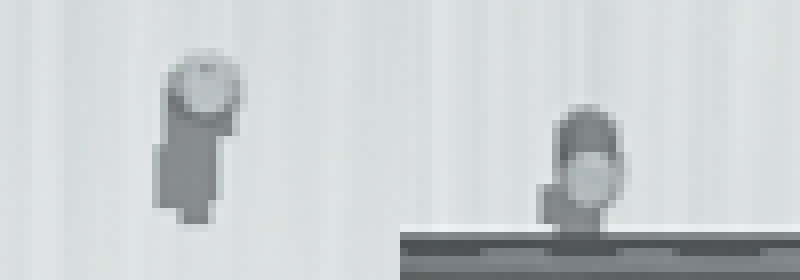

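The pin tips are at pixel (290.4,120.5) and (288.3,261.8).

```bash
python3 - <<'E'
from h import *
import pickle
s=pickle.load(open('w1.pkl','rb'))
A=onplane(s,290.4,120.5,.054);B=onplane(s,288.3,261.8,.054);d=A-B
print(A,B,np.linalg.norm(d),(A+B)/2,np.degrees(np.arctan2(d[0],d[1])))
st=r.get_state();print(st['q'].round(2),totool([.49,-.187,.28],st))
E
```

```text
[0.52975367 0.2523161  0.054     ] [0.51148222 0.08456374 0.054     ] 0.16874447884748298 [0.52061795 0.16843992 0.054     ] 6.216105021191481
[-0.82  0.22  0.49  1.83 -0.12  1.12 -0.39] [-370.21643275   18.78785064   -2.36426558]
```

Request:
{"fn": "apply_moves", "kwargs": {
  "motion": [
    [-1, -60, 3, 0, 0, 0, 2],
    [-1, -120, 6, 0, 0, 0, 4],
    [-1, -180, 9, 0, 0, 0, 6],
    [-1, -240, 12, 0, 0, 0, 8],
    [-1, -300, 15, 0, 0, 0, 10],
    [-1, -355, 18, 0, 0, 0, 10],
    [-1, -355, 18, 0, 0, 0, 10],
    [-1, -355, 18, 0, 0, 0, 10]
  ]
}}

```text
clock: 2.68
tool_pos: [0.4913, -0.1708, 0.2778]
tool_rot: [-0.001, 0.797, 0.604, 0.0]
wrist_force: [0.5, 0.6, -0.5]
width: 0.0922
grasp_force: 0.0
```

```bash
python3 - <<'E'
from h import *
import pickle
s=snap('wrist');pickle.dump(s,open('w2.pkl','wb'))
f=s['frame'][:,:,::-1][80:310,170:420]
cv2.imwrite('pics/wr2.png',cv2.resize(f,None,fx=2.6,fy=2.6,interpolation=cv2.INTER_NEAREST))
st=r.get_state();print(st['tool_pos'],st['q'].round(2),rot(st).as_matrix().round(3))
E
```

```text
[ 0.49138695 -0.17043356  0.27774815] [-0.37  0.2   0.74  1.88 -0.15  1.11  0.16] [[ 0.269  0.963 -0.   ]
 [ 0.963 -0.269  0.001]
 [ 0.001 -0.001 -1.   ]]
```

View pics/wr2.png

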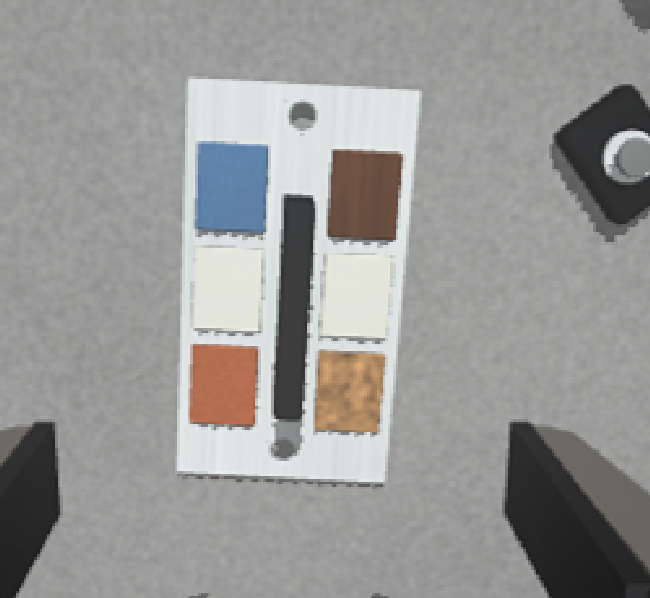

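The board is in full view, with holes at crop (302,115) and (285,447), the bar from (299,196) to (288,419), and the key at (633,158).

```bash
python3 - <<'E'
from h import *
import pickle
s=pickle.load(open('w2.pkl','rb'))
P=lambda u,v,z:onplane(s,170+u/2.6-.3,80+v/2.6-.3,z)
def line(n,A,B):
    d=A-B;print(n,A[:2].round(4),B[:2].round(4),np.linalg.norm(d).round(4),((A+B)/2)[:2].round(4),np.degrees(np.arctan2(d[0],d[1])).round(2));return (A+B)/2
line('holes',P(302,115,.01),P(285,447,.01))
m=line('bar',P(299,196,.063),P(288,420,.063))
C=[P(188,78,.01),P(420,91,.01),P(384,485,.01),P(177,473,.01)];print('ctr',np.mean(C,0))
line('L',C[0],C[3]);line('R',C[1],C[2])
print('key',P(633,158,.043))
print(totool([.49,-.187,.28]),np.degrees(np.arctan2(*rot().as_matrix()[:2,0])))
E
```

```text
holes [ 0.5188 -0.108 ] [ 0.4656 -0.2681] 0.1687 [ 0.4922 -0.1881] 18.37
bar [ 0.5077 -0.1393] [ 0.476  -0.2357] 0.1015 [ 0.4918 -0.1875] 18.23
ctr [ 0.49099026 -0.18985822  0.01      ]
L [ 0.4716 -0.0772] [ 0.4068 -0.2668] 0.2004 [ 0.4392 -0.172 ] 18.86
R [ 0.5753 -0.1125] [ 0.5103 -0.3029] 0.2012 [ 0.5428 -0.2077] 18.85
key [ 0.65498876 -0.16517132  0.043     ]
[-16.32724667   3.11692603  -2.26874868] 15.59760481970185
```

Request:
{"fn": "apply_moves", "kwargs": {
  "motion": [
    [-1, -17, 5, 55, 0, 0, 3],
    [-1, -17, 5, 110, 0, 0, 3],
    [-1, -17, 5, 165, 0, 0, 3],
    [-1, -17, 5, 205, 0, 0, 3],
    [-1, -17, 5, 230, 0, 0, 3],
    [-1, -17, 5, 243, 0, 0, 3],
    [-1, -17, 5, 243, 0, 0, 3]
  ]
}}

```text
clock: 3.6
tool_pos: [0.4911, -0.1895, 0.0347]
tool_rot: [-0.001, 0.813, 0.583, -0.0]
wrist_force: [0.4, 0.2, -1.2]
width: 0.0921
grasp_force: 0.0
```

```bash
python3 - <<'E'
from h import *
s=snap('wrist');f=s['frame'][:,:,::-1]
cv2.imwrite('pics/wr3.png',f)
st=r.get_state();print(totool([.492,-.188,.034],st),np.degrees(np.arctan2(*rot().as_matrix()[:2,0])),st['wrist_force'],proj(s,[.492,-.188,.063]))
E
```

```text
[ 2.09593864 -0.32702206  1.45686372] 18.75637024979025 [ 0.15557142 -0.83110846  0.85417878] [278.32355433 281.51100477]
```

Request:
{"fn": "apply_moves", "kwargs": {
  "motion": [
    [1, 1, 0, 1, 0, 0, 0],
    [1, 1, 0, 1, 0, 0, 0],
    [1, 1, 0, 1, 0, 0, 0],
    [1, 1, 0, 1, 0, 0, 0],
    [1, 1, 0, 1, 0, 0, 0],
    [1, 1, 0, 1, 0, 0, 0],
    [1, 1, 0, 1, 0, 0, 0]
  ]
}}

```text
clock: 4.53
tool_pos: [0.4913, -0.1899, 0.034]
tool_rot: [-0.0, 0.813, 0.582, 0.0]
wrist_force: [-0.1, 0.4, -0.1]
width: 0.0242
grasp_force: 0.0
```

Request:
{"fn": "apply_moves", "kwargs": {
  "motion": [
    [1, 0, 0, 0, 0, 0, 0],
    [1, 0, 0, 0, 0, 0, 0],
    [1, 0, 0, 0, 0, 0, 0],
    [1, 0, 0, 0, 0, 0, 0]
  ]
}}

```text
clock: 5.03
tool_pos: [0.4912, -0.1898, 0.034]
tool_rot: [-0.0, 0.813, 0.582, -0.0]
wrist_force: [-1.2, 0.8, -0.5]
width: 0.0141
grasp_force: 30.0
```

Request:
{"fn": "apply_moves", "kwargs": {
  "motion": [
    [1, 0, 0, -5, 0, 0, 0],
    [1, 0, 0, -15, 0, 0, 0],
    [1, 0, 0, -35, 0, 0, 0],
    [1, 0, 0, -60, 0, 0, 0],
    [1, 0, 0, -85, 0, 0, 0],
    [1, 0, 0, -105, 0, 0, 0],
    [1, 0, 0, -115, 0, 0, 0],
    [1, 0, 0, -115, 0, 0, 0]
  ]
}}

```text
clock: 6.02
tool_pos: [0.4917, -0.1898, 0.1499]
tool_rot: [0.0, 0.813, 0.582, 0.001]
wrist_force: [0.3, 0.7, -6.8]
width: 0.0138
grasp_force: 30.0
```

```bash
python3 - <<'E'
from h import *
import pickle
s=snap('wrist');f=s['frame'][:,:,::-1]
cv2.imwrite('pics/wr4.png',f);pickle.dump(s,open('w4.pkl','wb'))
st=r.get_state();print(st['tool_pos'],st['wrist_force'],st['torque'],st['width'],totool([.5206,.1684,.15],st))
a=np.radians(18.6)
for y in(.085,-.085):print(proj(s,[st['tool_pos'][0]+y*np.sin(a),st['tool_pos'][1]+y*np.cos(a),st['tool_pos'][2]-.024]))
E
```

```text
[ 0.49120235 -0.18957534  0.14917892] [ 0.13866808 -0.84754212 -6.63945448] [-0.05328132  0.12210404  0.03272847] 0.014111085316026756 [348.31920228 -87.66130149  -0.68760533]
[276.03818859  95.6826174 ]
[277.4769735  364.34896758]
```

View pics/wr4.png

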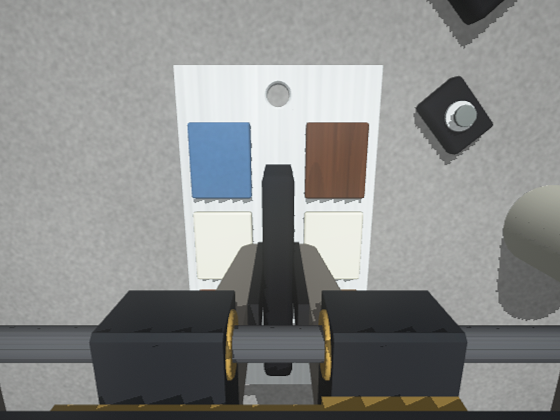

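The hole is at (278,94). The board is square to the tool, with its top edge running from (174,66) to (383,66).

```bash
python3 - <<'E'
from h import *
import pickle
s=pickle.load(open('w4.pkl','rb'));st=r.get_state();z=st['tool_pos'][2]-.024
h=totool(onplane(s,278,94,z));print('hole tool',h)
g=cv2.cvtColor(s['frame'],cv2.COLOR_RGB2GRAY)
# edges: columns/rows of white board
for row in(72,80,90,110,115):
    x=np.where(g[row]>195)[0];print(row,totool(onplane(s,x[0]-.5,row,z))[1].round(1),totool(onplane(s,x[-1]+.5,row,z))[1].round(1))
for col in(190,230,270,320,370):
    y=np.where(g[:130,col]>195)[0][0];print(col,totool(onplane(s,col,y-.5,z))[0].round(1))
print(rot(st).as_matrix().round(4))
E
```

```text
hole tool [85.85142185  0.72838521 24.03611264]
72 -54.8 56.2
80 -55.1 56.0
90 -54.9 55.9
110 -54.6 97.0
115 -54.8 95.2
190 100.7
230 100.7
270 100.6
320 100.6
370 100.6
[[ 3.226e-01  9.465e-01  3.000e-04]
 [ 9.465e-01 -3.226e-01  4.000e-04]
 [ 4.000e-04  1.000e-04 -1.000e+00]]
```

Request:
{"fn": "apply_moves", "kwargs": {
  "motion": [
    [1, 25, -6, 0, 0, 0, -1],
    [1, 75, -19, 0, 0, 0, -3],
    [1, 130, -33, 0, 0, 0, -5],
    [1, 185, -47, 0, 0, 0, -7],
    [1, 240, -61, 0, 0, 0, -9],
    [1, 295, -75, 0, 0, 0, -11],
    [1, 335, -85, 0, 0, 0, -12.6],
    [1, 347, -88, 0, 0, 0, -12.6]
  ]
}}

```text
clock: 7.08
tool_pos: [0.519, 0.1704, 0.1478]
tool_rot: [-0.001, 0.743, 0.67, -0.001]
wrist_force: [-0.2, -0.5, -6.3]
width: 0.014
grasp_force: 30.0
```

Request:
{"fn": "apply_moves", "kwargs": {
  "motion": [
    [1, 0, 0, 10, 0, 0, 0],
    [1, 0, 0, 20, 0, 0, 0],
    [1, 0, 0, 30, 0, 0, 0],
    [1, 0, 0, 37, 0, 0, 0],
    [1, 0, 0, 37, 0, 0, 0],
    [1, 0, 0, 37, 0, 0, 0]
  ]
}}

```text
clock: 7.82
tool_pos: [0.5203, 0.1669, 0.1123]
tool_rot: [0.0, 0.745, 0.668, 0.0]
wrist_force: [0.3, -0.4, -5.9]
width: 0.0137
grasp_force: 30.0
```

```bash
python3 - <<'E'
from h import *
import pickle
s=snap('side');w=snap('wrist');pickle.dump((s,w),open('w5.pkl','wb'))
f=s['frame'][:,:,::-1]
cv2.imwrite('pics/side5.png',cv2.resize(f[200:420,130:400],None,fx=2.7,fy=2.7))
st=r.get_state();R_=rot(st);print(st['tool_pos'],totool([.5199,.1677,.068],st),np.degrees(np.arctan2(*R_.as_matrix()[:2,0])),st['wrist_force'],R_.as_matrix()[:,2])
z=st['tool_pos'][2]-.024
print('hole pred px',proj(w,st['tool_pos']+R_.apply([.0857,.0007,.024])))
E
```

```text
[0.52039792 0.16708481 0.11247251] [ 0.53506066 -0.5951582  44.47234847] 6.2320722813715035 [-0.04527858  0.45953475 -5.57758148] [ 8.01438935e-04  4.20204526e-04 -9.99999591e-01]
hole pred px [278.75407475  94.07801702]
```

View pics/side5.png

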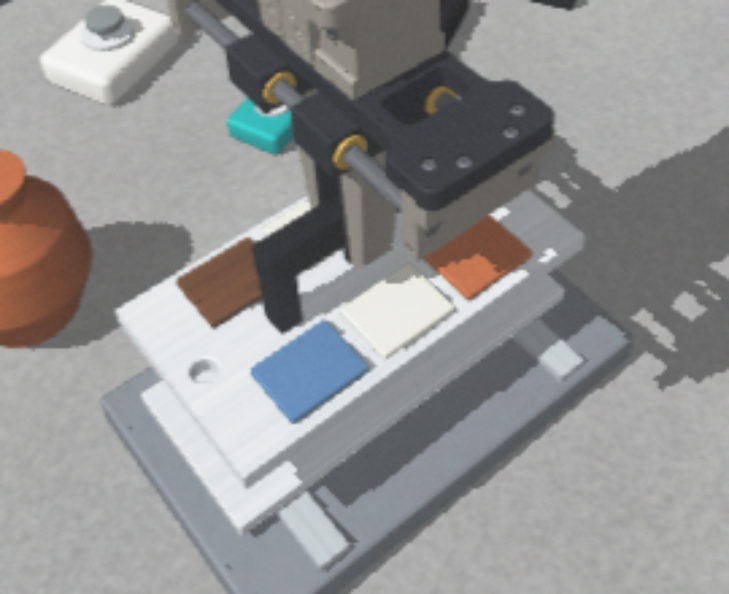

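The board hovers level over the carriage, about 24 mm above the pin tips. I'll lower it carefully.

Request:
{"fn": "apply_moves", "kwargs": {
  "motion": [
    [1, 0.5, -0.6, 6, 0, 0, 0],
    [1, 0.5, -0.6, 12, 0, 0, 0],
    [1, 0.5, -0.6, 18, 0, 0, 0],
    [1, 0.5, -0.6, 21, 0, 0, 0],
    [1, 0.5, -0.6, 21, 0, 0, 0],
    [1, 0.5, -0.6, 21, 0, 0, 0]
  ]
}}

```text
clock: 8.68
tool_pos: [0.5197, 0.1675, 0.0912]
tool_rot: [0.0, 0.745, 0.668, 0.0]
wrist_force: [0.3, 0.1, -6.9]
width: 0.0136
grasp_force: 30.0
```

Request:
{"fn": "apply_moves", "kwargs": {
  "motion": [
    [1, 0, 0, 1, 0, 0, 0],
    [1, 0, 0, 2, 0, 0, 0],
    [1, 0, 0, 3, 0, 0, 0],
    [1, 0, 0, 4, 0, 0, 0],
    [1, 0, 0, 5, 0, 0, 0],
    [1, 0, 0, 5, 0, 0, 0]
  ]
}}

```text
clock: 9.43
tool_pos: [0.5194, 0.1675, 0.086]
tool_rot: [-0.0, 0.745, 0.668, -0.0]
wrist_force: [-0.2, -0.2, -5.8]
width: 0.0136
grasp_force: 30.0
```

Request:
{"fn": "apply_moves", "kwargs": {
  "motion": [
    [1, 0, 0, 1, 0, 0, 0],
    [1, 0, 0, 2, 0, 0, 0],
    [1, 0, 0, 3, 0, 0, 0],
    [1, 0, 0, 4, 0, 0, 0],
    [1, 0, 0, 5, 0, 0, 0],
    [1, 0, 0, 5, 0, 0, 0]
  ]
}}

```text
clock: 10.18
tool_pos: [0.5195, 0.1675, 0.081]
tool_rot: [0.0, 0.745, 0.668, -0.0]
wrist_force: [-0.4, 1.3, -7.2]
width: 0.0137
grasp_force: 30.0
```

Request:
{"fn": "apply_moves", "kwargs": {
  "motion": [
    [1, 0, 0, 1.5, 0, 0, 0],
    [1, 0, 0, 3, 0, 0, 0],
    [1, 0, 0, 4.5, 0, 0, 0],
    [1, 0, 0, 6, 0, 0, 0],
    [1, 0, 0, 7.5, 0, 0, 0],
    [1, 0, 0, 9, 0, 0, 0],
    [1, 0, 0, 10, 0, 0, 0],
    [1, 0, 0, 10, 0, 0, 0]
  ]
}}

```text
clock: 11.18
tool_pos: [0.5195, 0.1675, 0.071]
tool_rot: [-0.0, 0.745, 0.668, -0.0]
wrist_force: [0.3, -0.6, -6.4]
width: 0.0139
grasp_force: 30.0
```

Request:
{"fn": "apply_moves", "kwargs": {
  "motion": [
    [1, 0, 0, 0.7, 0, 0, 0],
    [1, 0, 0, 1.4, 0, 0, 0],
    [1, 0, 0, 2, 0, 0, 0],
    [1, 0, 0, 2, 0, 0, 0]
  ]
}}

```text
clock: 11.68
tool_pos: [0.5195, 0.1675, 0.069]
tool_rot: [0.0, 0.745, 0.668, -0.0]
wrist_force: [-0.6, -0.3, -6.7]
width: 0.0134
grasp_force: 30.0
```

Request:
{"fn": "apply_moves", "kwargs": {
  "motion": [
    [1, 0, 0, 0.5, 0, 0, 0],
    [1, 0, 0, 1, 0, 0, 0],
    [1, 0, 0, 1, 0, 0, 0]
  ]
}}

```text
clock: 12.05
tool_pos: [0.5196, 0.1675, 0.0681]
tool_rot: [-0.0, 0.745, 0.668, 0.0]
wrist_force: [-0.9, -0.1, -4.8]
width: 0.0136
grasp_force: 30.0
```

Contact is starting. A touch further, then release.

Request:
{"fn": "apply_moves", "kwargs": {
  "motion": [
    [1, 0, 0, 0.4, 0, 0, 0],
    [1, 0, 0, 0.4, 0, 0, 0]
  ]
}}

```text
clock: 12.3
tool_pos: [0.5196, 0.1676, 0.068]
tool_rot: [-0.0, 0.745, 0.668, 0.0]
wrist_force: [-1.4, -0.7, -0.5]
width: 0.0138
grasp_force: 30.0
```

Request:
{"fn": "apply_moves", "kwargs": {
  "motion": [
    [0.6, 0, 0, 0, 0, 0, 0],
    [0.3, 0, 0, 0, 0, 0, 0],
    [-0.5, 0, 0, 0, 0, 0, 0],
    [-1, 0, 0, 0, 0, 0, 0],
    [-1, 0, 0, 0, 0, 0, 0],
    [-1, 0, 0, 0, 0, 0, 0]
  ]
}}

```text
clock: 13.05
tool_pos: [0.5195, 0.1675, 0.0677]
tool_rot: [0.0, 0.745, 0.668, 0.0]
wrist_force: [0.0, 0.1, 0.8]
width: 0.0665
grasp_force: 0.0
```

Request:
{"fn": "apply_moves", "kwargs": {
  "motion": [
    [-1, 0, 0, -10, 0, 0, 0],
    [-1, 0, 0, -30, 0, 0, 0],
    [-1, 0, 0, -70, 0, 0, 0],
    [-1, 0, 0, -120, 0, 0, 0],
    [-1, 0, 0, -170, 0, 0, 0],
    [-1, 0, 0, -190, 0, 0, 0],
    [-1, 0, 0, -190, 0, 0, 0]
  ]
}}

```text
clock: 13.92
tool_pos: [0.5204, 0.1678, 0.2597]
tool_rot: [0.0, 0.745, 0.668, 0.002]
wrist_force: [0.8, -0.3, -0.7]
width: 0.0921
grasp_force: 0.0
```

```bash
python3 - <<'E'
from h import *
import pickle
w=snap('wrist','wr6.png');s=snap('side')
cv2.imwrite('pics/after.png',np.hstack([cv2.resize(w['frame'][60:310,180:480,::-1],(400,333)),cv2.resize(s['frame'][210:420,140:400,::-1],(400,323)).copy()[:333] if 0 else cv2.resize(s['frame'][210:420,140:400,::-1],(400,333))]))
pickle.dump((w,s),open('w6.pkl','wb'))
st=r.get_state();print(st['tool_pos'],totool([.699,-.055,.06],st),st['q'].round(2),rot(st).as_matrix().round(3))
print(proj(w,[.699,-.055,.043]))
E
```

```text
[0.51893056 0.16744308 0.25711143] [-201.54791292  203.30896916  196.9841244 ] [-0.89  0.27  0.63  1.85 -0.18  1.08 -0.31] [[ 0.109  0.994 -0.001]
 [ 0.994 -0.109 -0.   ]
 [-0.    -0.001 -1.   ]]
[433.44128515 339.99978713]
```

View pics/after.png

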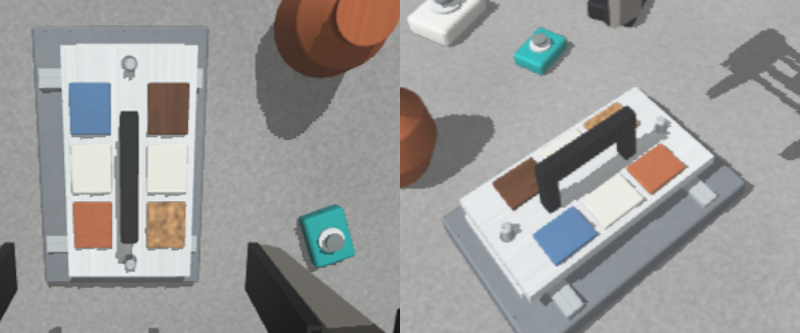

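The board is seated: both pins show through the holes at (130,64) and (130,262) in the left crop. Next I'll shut the fingers and approach the key, stopping 60 mm short for a look.

Request:
{"fn": "apply_moves", "kwargs": {
  "motion": [
    [1, -35, 27, 0, 0, 0, 0],
    [1, -80, 62, 10, 0, 0, 0],
    [1, -125, 97, 25, 0, 0, 0],
    [1, -170, 132, 40, 0, 0, 0],
    [1, -215, 167, 60, 0, 0, 0],
    [1, -255, 198, 78, 0, 0, 0],
    [1, -262, 203, 80, 0, 0, 0],
    [1, -262, 203, 80, 0, 0, 0]
  ]
}}

```text
clock: 15.02
tool_pos: [0.6919, -0.1151, 0.1759]
tool_rot: [-0.001, 0.745, 0.667, -0.001]
wrist_force: [-0.2, 0.6, -0.4]
width: 0.0141
grasp_force: 0.0
```

Request:
{"fn": "apply_moves", "kwargs": {
  "motion": [
    [1, 0, 0, 0, 0, 0, 0],
    [1, 0, 0, 0, 0, 0, 0],
    [1, 0, 0, 0, 0, 0, 0]
  ]
}}

```text
clock: 15.4
tool_pos: [0.693, -0.1137, 0.1783]
tool_rot: [0.0, 0.744, 0.668, 0.001]
wrist_force: [0.3, 0.6, -0.2]
width: 0.0005
grasp_force: 0.0
```

```bash
python3 - <<'E'
from h import *
import pickle
w=snap('wrist','wr7.png');pickle.dump(w,open('w7.pkl','wb'))
u,v=proj(w,[.699,-.055,.043]);print(u,v)
f=w['frame'];hsv=cv2.cvtColor(f,cv2.COLOR_RGB2HSV)
g=cv2.cvtColor(f,cv2.COLOR_RGB2GRAY)
y,x=int(v),int(u);c=f[y-45:y+45,x-45:x+45]
cv2.imwrite('pics/key.png',cv2.resize(c[:,:,::-1],(540,540),interpolation=0));print(x-45,y-45)
st=r.get_state();print(st['tool_pos'],st['width'],rot(st).as_matrix().round(3))
E
```

```text
277.2581821648607 135.99768816282423
232 90
[ 0.69297086 -0.11396824  0.17824097] 0.0005499966311149041 [[ 0.107  0.994  0.001]
 [ 0.994 -0.107  0.   ]
 [ 0.001  0.001 -1.   ]]
```

View pics/key.png

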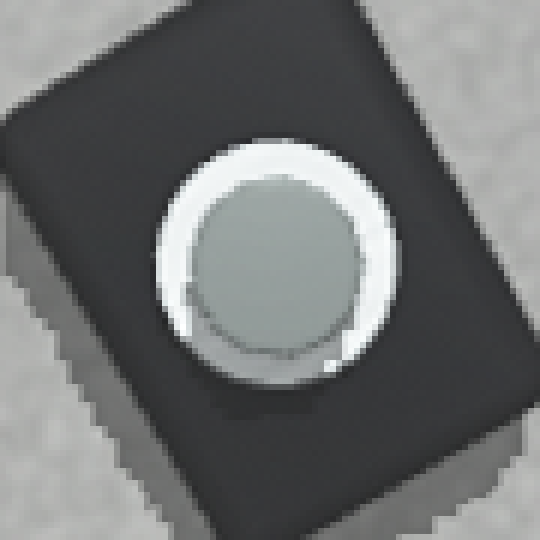

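The key's top disc is centred at crop (276,265), full-image (277.5,133.7), and is 28 px across (about 26 mm), as expected.

```bash
python3 - <<'E'
from h import *
import pickle
w=pickle.load(open('w7.pkl','rb'));p=onplane(w,277.5,133.7,.043);print(p,totool(p))
E
```

```text
[ 0.69941942 -0.05308142  0.043     ] [ 61.15345531  -0.22807031 135.27420633]
```

Request:
{"fn": "apply_moves", "kwargs": {
  "motion": [
    [1, 30, 0, 30, 0, 0, 0],
    [1, 61, 0, 60, 0, 0, 0],
    [1, 61, 0, 95, 0, 0, 0],
    [1, 61, 0, 115, 0, 0, 0],
    [1, 61, 0, 127, 0, 0, 0],
    [1, 61, 0, 131, 0, 0, 0],
    [1, 61, 0, 131, 0, 0, 0]
  ]
}}

```text
clock: 16.32
tool_pos: [0.7, -0.0549, 0.0474]
tool_rot: [0.0, 0.745, 0.667, 0.0]
wrist_force: [-0.1, -0.1, 1.1]
width: 0.0007
grasp_force: 0.0
```

Request:
{"fn": "apply_moves", "kwargs": {
  "motion": [
    [1, 0, 0, 1, 0, 0, 0],
    [1, 0, 0, 2, 0, 0, 0],
    [1, 0, 0, 3, 0, 0, 0],
    [1, 0, 0, 4, 0, 0, 0],
    [1, 0, 0, 5, 0, 0, 0],
    [1, 0, 0, 5, 0, 0, 0]
  ]
}}

```text
clock: 17.08
tool_pos: [0.6996, -0.0543, 0.0418]
tool_rot: [0.0, 0.744, 0.668, 0.0]
wrist_force: [-0.9, -0.2, 2.2]
width: 0.0004
grasp_force: 0.9
```

Request:
{"fn": "apply_moves", "kwargs": {
  "motion": [
    [1, 0, 0, 1, 0, 0, 0],
    [1, 0, 0, 2, 0, 0, 0],
    [1, 0, 0, 2.7, 0, 0, 0],
    [1, 0, 0, 2.7, 0, 0, 0]
  ]
}}

```text
clock: 17.58
tool_pos: [0.6996, -0.0542, 0.0395]
tool_rot: [-0.0, 0.744, 0.668, 0.0]
wrist_force: [-1.4, 0.8, 4.9]
width: 0.0001
grasp_force: 2.5
```

Request:
{"fn": "apply_moves", "kwargs": {
  "motion": [
    [1, 0, 0, 0.2, 0, 0, 0],
    [1, 0, 0, 0.2, 0, 0, 0],
    [1, 0, 0, 0.2, 0, 0, 0],
    [1, 0, 0, 0.2, 0, 0, 0],
    [1, 0, 0, 0.2, 0, 0, 0],
    [1, 0, 0, 0.2, 0, 0, 0],
    [1, 0, 0, 0.2, 0, 0, 0],
    [1, 0, 0, 0.2, 0, 0, 0]
  ]
}}

```text
clock: 18.58
tool_pos: [0.6996, -0.0543, 0.0395]
tool_rot: [-0.0, 0.744, 0.668, 0.0]
wrist_force: [-1.7, 0.9, 5.7]
width: 0.0006
grasp_force: 3.0
```

It's at the first click: 5.7 N with z unchanged, held for over a second. Now the full press.

Request:
{"fn": "apply_moves", "kwargs": {
  "motion": [
    [1, 0, 0, 1, 0, 0, 0],
    [1, 0, 0, 2.5, 0, 0, 0],
    [1, 0, 0, 4, 0, 0, 0],
    [1, 0, 0, 5, 0, 0, 0],
    [1, 0, 0, 5, 0, 0, 0],
    [1, 0, 0, 5, 0, 0, 0]
  ]
}}

```text
clock: 19.32
tool_pos: [0.6997, -0.0543, 0.0354]
tool_rot: [-0.0, 0.744, 0.668, 0.0]
wrist_force: [-3.7, 1.2, 10.7]
width: 0.0002
grasp_force: 5.5
```

Request:
{"fn": "apply_moves", "kwargs": {
  "motion": [
    [1, 0, 0, 0.7, 0, 0, 0],
    [1, 0, 0, 1.3, 0, 0, 0],
    [1, 0, 0, 1.3, 0, 0, 0]
  ]
}}

```text
clock: 19.7
tool_pos: [0.6997, -0.0543, 0.0352]
tool_rot: [-0.0, 0.744, 0.668, 0.001]
wrist_force: [-6.1, 2.0, 17.9]
width: 0.0004
grasp_force: 8.8
```

It has bottomed out at 17.9 N, so the key is fully pressed. Release and retreat.

Request:
{"fn": "apply_moves", "kwargs": {
  "motion": [
    [1, 0, 0, -6, 0, 0, 0],
    [1, 0, 0, -14, 0, 0, 0],
    [1, 0, 0, -40, 0, 0, 0],
    [1, 0, 0, -80, 0, 0, 0],
    [1, 0, 0, -130, 0, 0, 0],
    [1, 0, 0, -150, 0, 0, 0],
    [1, 0, 0, -150, 0, 0, 0],
    [1, 0, 0, -150, 0, 0, 0]
  ]
}}

```text
clock: 20.7
tool_pos: [0.6983, -0.0539, 0.1803]
tool_rot: [-0.001, 0.744, 0.668, -0.001]
wrist_force: [-0.8, 0.4, 0.1]
width: 0.0002
grasp_force: 0.0
```

```bash
python3 - <<'E'
from h import *
st=r.get_state();print(st['clock'],st['tool_pos'],st['wrist_force'],abs(st['joint_velocities']).max())
print(r.sign_off())
E
```

```text
20.7 [ 0.69834968 -0.05386346  0.18027333] [-0.83801935  0.36966529  0.13786687] 0.010070768203413696
the job is handed in; nothing more can be done
None
```

The board is seated on both pins, the shutter key was held at its first click for over a second, pressed fully and released, and I handed the job in at about 21 s; sign-off returned no verdict.

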